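# Hold up the lantern's globe for lighting

### The job

Raise the glass globe of the hurricane lantern for me: push the thumb pad of its lift lever down until the cam has the globe at its highest, neither short of the top nor run on past it, and finish while still holding the lever there, so that I can get a match to the wick. It springs back if you let go. Lift by the lever only, keep off the glass, keep the lantern standing flat where it is, and leave the other things in the crate where they are.

Things in the scene. Friction and masses are not known exactly. Their poses are not given: they have to be found in the camera images.
- crates: Two stacked grey plastic crates, fixed, together 400 (x) by 600 (y) by 192 mm high. The upper one is an open tray: inner floor 125 mm above the origin, walls 12 mm thick, rim 67 mm above the inner floor. Origin: centre of the stack's underside, on the work surface.
- lantern: Loose steel hurricane lantern, about 1.2 kg, 252 mm high, in the upper crate: fuel tank 140 mm across and 45 high, glass globe in a wire guard 94 mm across, hood 88 mm across at the top, side tubes 16 mm thick at y = +-69 mm, bail hanging behind (+x). Lift lever at its front (-x). Origin: centre of the underside, z up. Lever pin: x -50, y 0, z 68 mm, along y.
- lift_lever (a joint): Lever angle, rad. 0: released, globe seated; the arm (66 mm from pin to middle of the pad) points out (lantern's -x) and 0.9 rad up; at q it stands 0.9 - q above level: pushing the pad down raises q. Cam's highest lift at 1.20 (arm 0.3 rad below level); beyond it the globe sinks, stop at 1.65. Springs back to 0 if let go; 2 to 4 N down on the pad move and hold it.
- thumb_pad: The steel thumb pad at the lever's outer end, 22 mm wide (y) by 24 mm long, 3 mm thick, with a 5 mm rolled outer edge. Origin: middle of its upper face; z out of that face, -x towards the outer edge. The face slopes: its outer edge is 0.6 rad up when released, level at joint 0.6, 0.6 rad down at the top of the lift.
- globe_lift (a joint): How far the globe and its plate are lifted, m: 0 seated, 0.0179 at the highest; 0.028 (cos(1.2 - q) - 0.362) for lever angle q.
- glass_globe: The lantern's clear glass globe, 82 mm diameter, 86 mm high, carried by the lift plate; fragile. Origin: on the lantern's axis, 85 mm below the globe's lower edge (at the lantern's underside when seated).
- first_aid_box: Closed red plastic first-aid box, 110 by 160 by 70 mm, with a folded white handle 7 mm above its lid. Bystander. Origin: centre of its underside.
- kidney_dish: Steel kidney dish, about 190 mm long, 92 mm wide over the curve, 38 mm high, in front of (-x) the first-aid box. Bystander. Origin: near the middle of its underside.
- pill_tub: Closed white pill tub, 50 mm diameter, 72 mm high. Bystander. Origin: centre of its underside.
- glass_bottle: Small amber glass bottle, 38 mm diameter, 85 mm high. Bystander. Origin: centre of its underside.

How it is judged (in metres and radians):
At the end, for the whole second after the job is handed in: Fingers press the thumb pad (over 0.5 N) and hold the lever still at joint 1.0 to 1.4, globe lifted over 16.8 mm, nothing touching the glass (under 0.3 N); lantern within 0.04 rad of upright and 30 mm of its start; box, dish, tub and bottle within 30 mm of their starts (value of joint lift_lever between 1 and 1.4 rad and value of joint globe_lift above 0.0168 m and velocity of joint lift_lever between -0.1 and 0.1 rad/s and contact force between the fingers and thumb_pad above 0.5 N and contact force between glass_globe and anything else below 0.3 N and angle between lantern's own z axis and vertical below 0.04 rad and distance of each of lantern, first_aid_box, kidney_dish, pill_tub, glass_bottle from where it was at the start of the episode below 0.03 m and linear speed of lantern below 0.02 m/s); the arm keeps its last pose, push and grip.
It fails at once if the glass globe is pushed or gripped by the robot (more than 2 N) (contact force between any of the fingers, the arm and glass_globe above 2 N).
It fails at once if the lantern is tipped by more than 0.15 rad (angle between lantern's own z axis and vertical above 0.15 rad).
It fails at once if the pill tub or the glass bottle is knocked over (angle between any of pill_tub, glass_bottle's own z axis and vertical above 0.5 rad).
It also fails if it takes over 45 s, if anything falls off the work surface, if the arm or the gripper's body presses on something with over 40 N, if the wrist force passes 120 N, or if a joint passes its speed limit or range.

### The arm

A 6-joint arm with a two-finger parallel gripper is mounted at the origin on the work surface. World frame = base frame: x ahead of the robot, y to its left, z up, the work surface at z = 0. Lengths are in m, angles in degrees, forces in N, time in s.
With the tool pointing down it reaches from about 0.4 to 0.825 m from the base axis. Payload 7 kg.
Tool frame: the origin (TCP) lies between the finger pads; the fingertips stand 11 mm ahead of it and the grasp point (between the pads) lies 8 mm behind it; z points along the fingers, y is the direction in which the jaws open and shut (so a half turn about z gives the same grasp; the last joint's range is limited). The gripper opens to 88 mm and grips with 3 to 60 N. Pads are 19 mm wide; open, the fingers measure 130 mm over their backs; the gripper's body (78 mm by 193 mm) begins 47 mm behind the grasp point.
Start: joints at [-48.81, 20.546, 0.682, 0, -70.136, -16.507], TCP at [0.282, -0.613, 0.238] pointing down, gripper open.
Joint ranges: [-176.03, 176.03], [-82.01, 121.73], [-58.28, 71.71], [-173.87, 95.51], [-174.79, -0.11], [-173.66, 173.66]. Speed limits (degrees/s): [136.94, 136.94, 172.46, 180, 180, 180].

### API

Orientations are given as [roll, pitch, yaw] about the fixed x, y, z axes, in that order (R = Rz(yaw) Ry(pitch) Rx(roll)).
In Python, from plant import env gives the robot as it stands.
- The arm moves only by the tool play_rows, never from a script. Its argument "steps" is a list of rows, each a list of 3 entries, a list of its own where there are three numbers: the opening, from 0 (shut) to 1 (fully open), then the shift along the tool's x, y, z in mm, then the turn about the tool's z in rad. In form: [[fingers, [tx, ty, tz], spin], ...]. A call has 1 to 20 rows; each row shifts and turns the commanded pose from where the row before left it, along the tool's axes as they then stand; what a row does not reach is not made up. A row lasts 1/8 s, in which the tool goes at most 62.5 mm and 10.7 degrees, less where a joint would pass 70% of its speed; a pose out of reach is approached as far as the arm can. A call is refused whole if a number of a shift passes 62.5 or a number of a turn 0.188, either way. A call with a gripper value outside its range is refused whole. The fingers move at their own pace and stop on an object; "squeeze" is the grip in N (left out, the last holds). Time passes only in rows, so rows that do not move let the fingers close. It gives the time, the measured TCP pose, the force and the opening at its end, in the units of the state.
- env.observe(): the state, without advancing time (a new reading comes with each control period).
- env.read_camera(name): name is "scene" or "top" or "wrist"; returns a dict with "pixels" (400x640x3 uint8, red, green, blue), "intrinsics" (3x3 intrinsics, pixels), "extrinsics" (4x4, takes a point from camera to world coordinates). Camera axes: x right, y up, looking along -z (the intrinsics and any distortion apply to the point x, -y, -z); pixel columns grow to the right and rows downward; lengths in m; the calibration is good to about 2 mm. A picture is of the moment at which its call begins. There is no depth.
- env.finish_job(): hands the job in, once; it reports no verdict.
The state is a dict: "t": time; "joint_positions": joint angles; "qd": joint speeds; "joint_torque": joint torques, N m; "tcp_pos": TCP position; "ee_rot": TCP orientation; "wrist_force": force on the tool from outside, world axes, zero at the start; "torque": the same for the moment, N m; "grip_width": opening from 0.0 (shut) to 1.0 (fully open).
Only numpy, scipy, OpenCV 4.12 (cv2) and the standard library are available. Lean on these libraries where they do the work, as an engineer would, in place of code of your own. Each camera call takes 0.05 s, during which the arm holds its last target.

## Working session

There is one attempt and no reset: what is moved stays moved. The work goes in short steps, Python scripts to look and compute and a tool call to move; the robot and the scene stay as the last step left them, time stands still between calls to the robot, and variables do not carry over. Pictures are saved under pics/ and viewed, and the job is handed in when it is done.

Besides the shell and the picture viewer there is one more tool, called as name(argument=value, ...) on one line, values as JSON. play_rows: Moves the arm, as the interface text tells. Its arguments: {"type":"object","properties":{"steps":{"type":"array"},"squeeze":{"type":"number"}},"required":["steps"]}

```bash
mkdir -p pics; ls
python3 - <<'E'
from plant import env
import cv2,numpy as np
print(env.observe())
for n in ["scene","top","wrist"]:
    c=env.read_camera(n); cv2.imwrite(f"pics/{n}0.png",c["pixels"][:,:,::-1]); print(n,c["intrinsics"].tolist(),np.round(c["extrinsics"],4).tolist())
E
```

```text
pics
{'t': 0.0, 'joint_positions': array([-4.88112031e+01,  2.05921139e+01,  6.32605458e-01, -2.22727217e-02,
       -7.01381976e+01, -1.65087095e+01]), 'qd': array([-0.08364239,  0.04092474, -0.05729694,  0.08048446, -0.04200214,
       -0.00208132]), 'joint_torque': array([ 1.63132168e-03, -5.82705295e+01,  2.93052936e+01,  6.99711442e+00,
        6.68093868e-03, -1.82067188e-04]), 'tcp_pos': array([ 0.28163751, -0.61288441,  0.2365994 ]), 'ee_rot': array([ 1.79900372e+02, -7.69275858e-03, -1.55327491e+02]), 'wrist_force': array([-0.23723481, -0.37962037, -0.47204663]), 'torque': array([ 0.015136  , -0.01693374,  0.03036032]), 'grip_width': 1.0032199493545522}
scene [[417.75412713557694, 0.0, 318.4630147948021], [0.0, 417.75412713557694, 209.28963202879282], [0.0, 0.0, 1.0]] [[-0.2977, -0.7512, 0.5891, 1.0129], [0.9546, -0.2369, 0.1803, 0.1505], [0.0041, 0.6161, 0.7877, 0.7691], [0.0, 0.0, 0.0, 1.0]]
top [[500.717640114089, 0.0, 329.90499537343914], [0.0, 500.717640114089, 202.86201217373764], [0.0, 0.0, 1.0]] [[-0.0193, 0.9841, -0.1766, 0.4002], [-0.9998, -0.0182, 0.0076, 0.0134], [0.0043, 0.1767, 0.9842, 1.0064], [0.0, 0.0, 0.0, 1.0]]
wrist [[309.49697557382945, 0.0, 322.92650934712265], [0.0, 309.49697557382945, 199.50114950530988], [0.0, 0.0, 1.0]] [[-0.4173, -0.8664, -0.2744, 0.2071], [0.9088, -0.397, -0.1286, -0.6478], [0.0025, -0.303, 0.953, 0.3825], [0.0, 0.0, 0.0, 1.0]]
```

View pics/scene0.png

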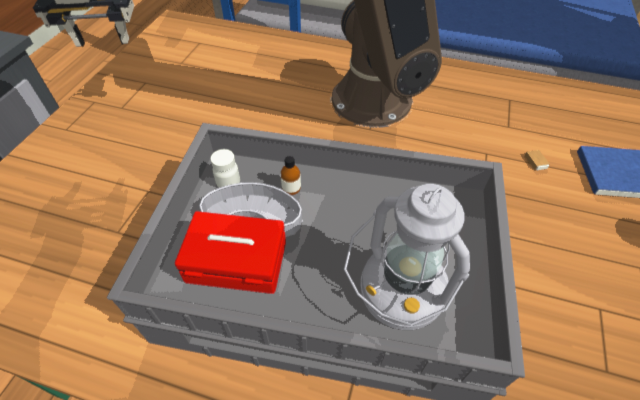

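View pics/top0.png

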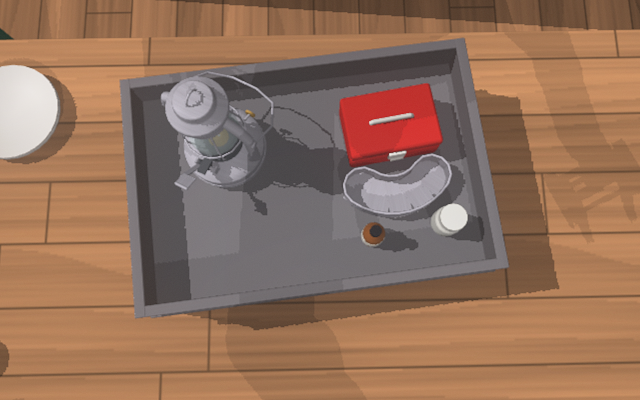

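View pics/wrist0.png

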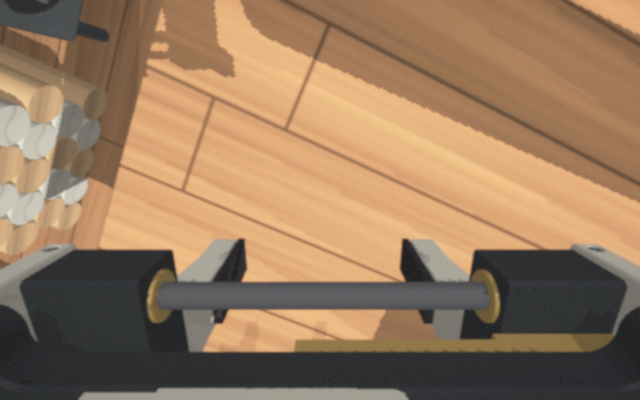

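The top view shows the lantern at about (215,140) and the lever pad at about (187,180), with the clutter to the right. I'll zoom in on the lever.

Run:
```python
import cv2
a=cv2.imread("pics/top0.png")[60:220,120:320]; cv2.imwrite("pics/topz.png",cv2.resize(a,None,fx=4,fy=3.75 if 0 else 3.7,interpolation=cv2.INTER_CUBIC))
a=cv2.imread("pics/scene0.png")[170:340,330:500]; cv2.imwrite("pics/scenez.png",cv2.resize(a,None,fx=3.5,fy=3.5,interpolation=cv2.INTER_CUBIC))
```

```text
(no output)
```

View pics/topz.png

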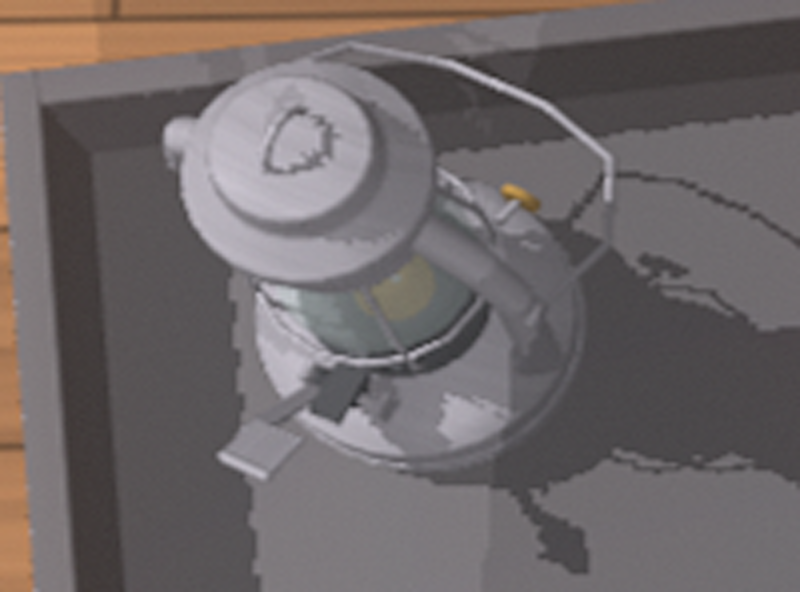

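View pics/scenez.png

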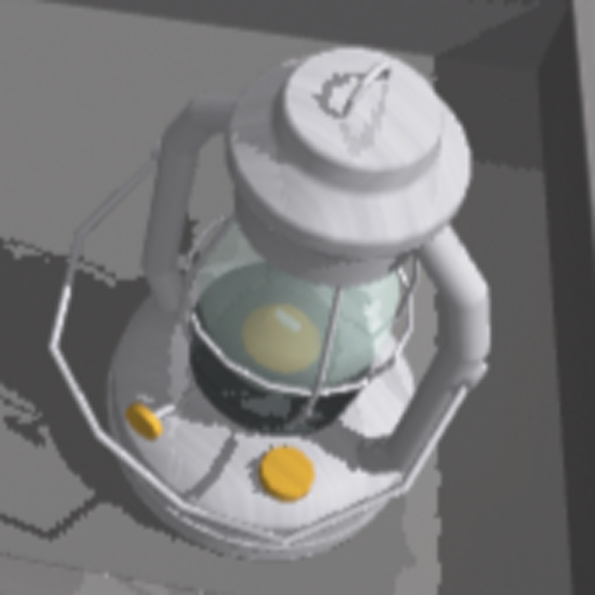

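```bash
cat > h.py <<'E'
import numpy as np,cv2
def ray(K,T,u,v):
    d=np.array([(u-K[0][2])/K[0][0],-(v-K[1][2])/K[1][1],-1]); d=T[:3,:3]@d
    return T[:3,3],d/np.linalg.norm(d)
def onz(c,u,v,z):
    o,d=ray(np.array(c["intrinsics"]),np.array(c["extrinsics"]),u,v); return o+d*(z-o[2])/d[2]
def proj(c,p):
    T=np.linalg.inv(c["extrinsics"]);q=T[:3,:3]@np.array(p)+T[:3,3];K=c["intrinsics"]
    return K[0][0]*q[0]/-q[2]+K[0][2], K[1][1]*-q[1]/-q[2]+K[1][2]
def tri(*rs):
    A=sum(np.eye(3)-np.outer(d,d) for o,d in rs);b=sum((np.eye(3)-np.outer(d,d))@o for o,d in rs)
    p=np.linalg.solve(A,b); return p,[np.linalg.norm(np.cross(p-o,d)) for o,d in rs]
E
python3 - <<'E'
from h import *
from plant import env
c=env.read_camera("top"); s=env.read_camera("scene")
f=lambda x,y:(120+x/4,60+y/3.7)
for n,p,z in [("padL",(218,455),.25),("padB",(268,478),.25),("padR",(305,442),.24),("padT",(245,422),.24),("pinarm",(318,380),.2),("hood",(290,150),.377),("tankfront",(420,470),.165)]:
    print(n,np.round(onz(c,*f(*p),z),4))
for n,uv in [("crateTL",(122,82)),("TR",(464,40)),("BR",(507,268)),("BL",(137,316))]: print(n,np.round(onz(c,*uv,.192),3))
# hood top centre: top + scene
r1=ray(c["intrinsics"],c["extrinsics"],*f(290,148)); r2=ray(s["intrinsics"],s["extrinsics"],330+362/3.5,170+110/3.5)
print(tri(r1,r2))
E
```

```text
padL [0.5716 0.2468 0.25  ]
padB [0.5614 0.2273 0.25  ]
padR [0.5789 0.2161 0.24  ]
padT [0.588  0.2399 0.24  ]
pinarm [0.6166 0.2221 0.2   ]
hood [0.6542 0.1878 0.377 ]
tankfront [0.5821 0.1863 0.165 ]
crateTL [0.765 0.361 0.192]
TR [ 0.833 -0.234  0.192]
BR [ 0.434 -0.277  0.192]
BL [0.37  0.316 0.192]
(array([0.65846418, 0.19053735, 0.36823882]), [np.float64(0.0002650949898270351), np.float64(0.00026509498982693424)])
```

play_rows(steps=[[1,[0,0,-21],0.156],[1,[0,0,-21],0.156],[1,[0,0,-21],0.156],[1,[0,0,-20],0.156],[1,[0,0,-20],0.156],[1,[0,0,-20],0.156],[1,[0,0,0],0]], squeeze=20)

```text
t: 1.12
tcp_pos: [0.2821, -0.6138, 0.3623]
ee_rot: [-179.9, 0.2, 151.0]
wrist_force: [0.2, 0.2, -0.5]
grip_width: 1.001
```

play_rows(steps=[[1,[9,52,0],0],[1,[9,52,0],0],[1,[9,52,0],0],[1,[9,52,0],0],[1,[9,52,0],0],[1,[9,52,0],0],[1,[9,52,0],0],[1,[9,52,0],0],[1,[9,52,0],0],[1,[10,52,0],0],[1,[10,52,0],0],[1,[10,52,0],0],[1,[10,52,0],0],[1,[10,52,0],0],[1,[10,52,0],0],[1,[10,52,0],0],[1,[10,50,0],0],[1,[0,0,0],0],[1,[0,0,0],0]])

```text
t: 3.5
tcp_pos: [0.5675, 0.2364, 0.3595]
ee_rot: [-179.9, -0.0, 151.2]
wrist_force: [-0.4, 0.4, -0.2]
grip_width: 0.997
```

Run:
```python
from plant import env
import cv2,pickle
o=env.observe();print(o["tcp_pos"],o["ee_rot"],o["joint_positions"])
c=env.read_camera("wrist"); cv2.imwrite("pics/wrist1.png",c["pixels"][:,:,::-1]); pickle.dump(c,open("w1.pkl","wb"))
```

```text
[0.56749621 0.23638381 0.35947757] [-1.79909383e+02 -4.33467687e-02  1.51177610e+02] [ 4.07872106e+01  1.20046930e+01  4.48186962e+00 -9.13473598e-03
 -8.25772186e+01 -1.59608378e+02]
```

View pics/wrist1.png

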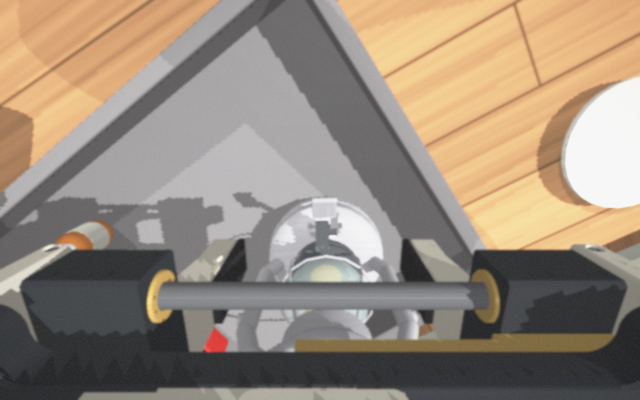

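The wrist view shows the pad at about (325,208), centred between the open fingers. The lever stands upright in the picture, so the yaw is about right. I'll zoom in and triangulate against the top view.

Run:
```python
import cv2
from plant import env
a=cv2.imread("pics/wrist1.png")[180:280,250:400]; cv2.imwrite("pics/w1z.png",cv2.resize(a,None,fx=5,fy=5,interpolation=cv2.INTER_CUBIC))
```

```text
(no output)
```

View pics/w1z.png

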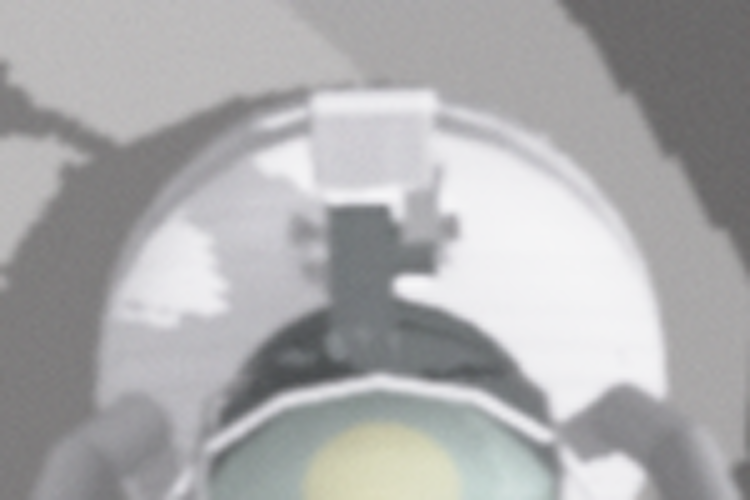

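Run:
```python
from h import *
from plant import env
import pickle
w=pickle.load(open("w1.pkl","rb")); c=env.read_camera("top")
f=lambda x,y:(120+x/4,60+y/3.7); g=lambda x,y:(250+x/5,180+y/5)
P=[]
for a,b in [((218,455),(440,93)),((268,478),(310,93)),((245,422),(436,188)),((305,442),(316,188))]:
    p,e=tri(ray(c["intrinsics"],c["extrinsics"],*f(*a)),ray(w["intrinsics"],w["extrinsics"],*g(*b))); P.append(p); print(np.round(p,4),np.round(e,4))
P=np.array(P); m=P.mean(0); d=P[:2].mean(0)-P[2:].mean(0); print(m,d,np.degrees(np.arctan2(d[1],d[0])),np.degrees(np.arctan2(d[2],np.hypot(*d[:2]))))
e=P[0]-P[1]; print("width",np.linalg.norm(e),np.degrees(np.arctan2(e[1],e[0]))+90)
# at wrist: tank circle edges at z .165
for q in [(100,380),(665,380),(380,88)]: print(onz(w,*g(*q),.165))
T=env.observe()["tcp_pos"]; t=np.radians(151.2)
x=np.array([np.cos(t),np.sin(t)]);y=np.array([np.sin(t),-np.cos(t)])
print("pad in tool xy rel TCP",(m[:2]-T[:2])@x,(m[:2]-T[:2])@y)
A=np.array([.6548,.188]); print("r",(m[:2]-A)@x,(m[:2]-A)@y)
```

```text
[0.5728 0.2482 0.2458] [0.0003 0.0003]
[0.5621 0.2283 0.2462] [0.0001 0.0001]
[0.5879 0.2389 0.2445] [0.001 0.001]
[0.581  0.2178 0.2342] [0.0008 0.0008]
[0.57597555 0.23330466 0.24268416] [-0.01699822  0.00991967  0.00663899] 149.73339795324938 18.640841366475897
width 0.022600879231356327 151.69757635391497
[0.62214701 0.13203984 0.165     ]
[0.68877419 0.25325636 0.165     ]
[0.58950833 0.22802528 0.165     ]
pad in tool xy rel TCP -0.008440441068843231 0.002068911421311759
r 0.0909000835753028 0.0017268075274124565
```

The pad measures (0.576, 0.233, 0.243), facing 150–151°, at radius 91 mm, which agrees with the text. I'll close the fingers and come down to just above it.

play_rows(steps=[[0,[0,2,10],0],[0,[0,0,10],0],[0,[0,0,10],0],[0,[0,0,10],0],[0,[0,0,10],0],[0,[0,0,10],0],[0,[0,0,10],0],[0,[0,0,10],0],[0,[0,0,5],0],[0,[0,0,0],0],[0,[0,0,0],0]])

```text
t: 4.97
tcp_pos: [0.569, 0.2383, 0.276]
ee_rot: [180.0, 0.0, 151.1]
wrist_force: [-0.2, 0.4, -1.0]
grip_width: 0.007
```

Run:
```python
from plant import env
import cv2,pickle
c=env.read_camera("wrist"); cv2.imwrite("pics/wrist2.png",c["pixels"][:,:,::-1])
c=env.read_camera("top"); cv2.imwrite("pics/top2.png",cv2.resize(c["pixels"][60:220,120:320,::-1],None,fx=4,fy=3.7,interpolation=cv2.INTER_CUBIC))
```

```text
(no output)
```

View pics/wrist2.png

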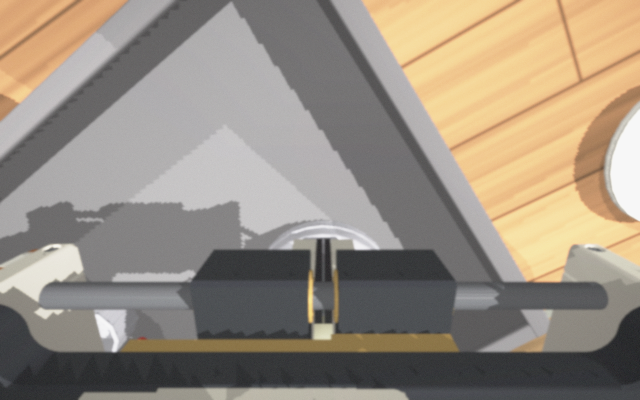

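View pics/top2.png

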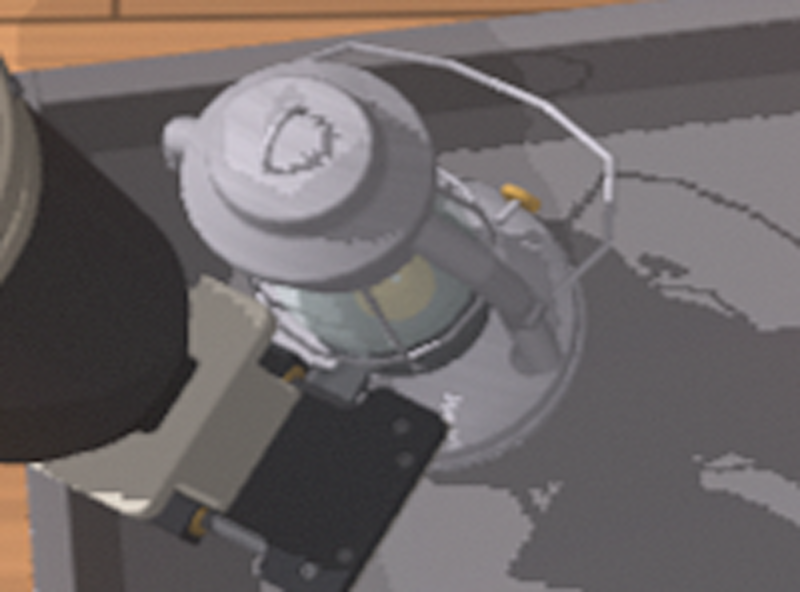

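play_rows(steps=[[0,[0,0,5],0],[0,[0,0,5],0],[0,[3,0,5],0],[0,[3,0,5],0],[0,[3,0,5],0],[0,[3,0,5],0],[0,[2,0,5],0],[0,[2,0,5],0],[0,[0,0,0],0],[0,[0,0,0],0]])

```text
t: 6.32
tcp_pos: [0.5548, 0.246, 0.2357]
ee_rot: [180.0, 0.0, 151.1]
wrist_force: [-1.4, 0.9, 3.1]
grip_width: 0.005
```

Run:
```python
from plant import env
import cv2,pickle
c=env.read_camera("scene"); cv2.imwrite("pics/s3.png",cv2.resize(c["pixels"][150:340,330:500,::-1],None,fx=3,fy=3,interpolation=cv2.INTER_CUBIC))
c=env.read_camera("top"); cv2.imwrite("pics/top3.png",cv2.resize(c["pixels"][60:220,120:320,::-1],None,fx=4,fy=3.7,interpolation=cv2.INTER_CUBIC))
o=env.observe();print(o["wrist_force"],o["torque"],o["t"])
```

```text
[-1.82746567  1.37434457  2.2031446 ] [ 0.43167832  0.7552018  -0.03974502] 6.425
```

View pics/top3.png

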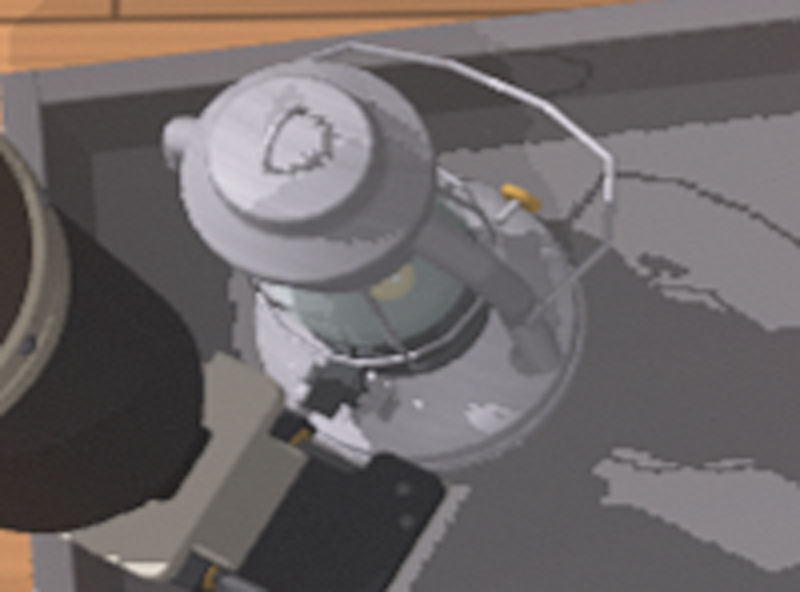

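View pics/s3.png

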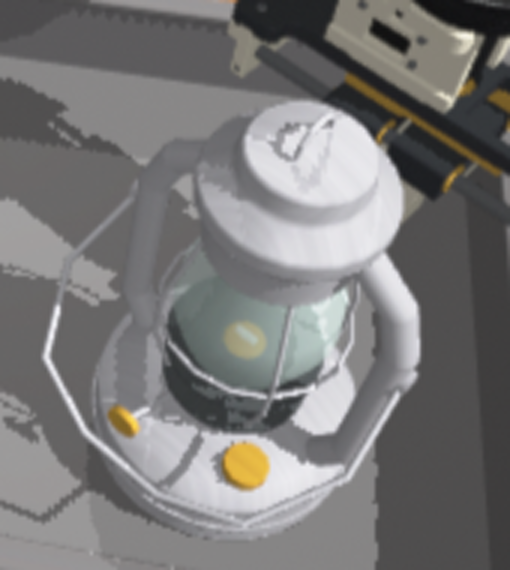

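Contact is confirmed at about 3 N. The globe is rising and the lantern hasn't moved. I'll continue along the arc.

play_rows(steps=[[0,[2,0,5],0],[0,[2,0,5],0],[0,[1,0,5],0],[0,[1,0,5],0],[0,[1,0,5],0],[0,[0,0,5],0],[0,[0,0,5],0],[0,[-1,0,5],0],[0,[0,0,0],0],[0,[0,0,0],0]])

```text
t: 7.68
tcp_pos: [0.5494, 0.2488, 0.1952]
ee_rot: [-180.0, -0.0, 151.0]
wrist_force: [-1.2, 1.7, 1.0]
grip_width: 0.002
```

Run:
```python
from plant import env
import cv2,pickle
c=env.read_camera("scene"); cv2.imwrite("pics/s4.png",cv2.resize(c["pixels"][150:340,330:500,::-1],None,fx=3,fy=3,interpolation=cv2.INTER_CUBIC))
c=env.read_camera("top"); cv2.imwrite("pics/top4.png",cv2.resize(c["pixels"][60:220,120:320,::-1],None,fx=4,fy=3.7,interpolation=cv2.INTER_CUBIC))
o=env.observe();print(o["wrist_force"],o["torque"],o["t"])
```

```text
[-1.95508082  0.44500003  1.22389036] [0.33293752 0.64528964 0.03250996] 7.775
```

View pics/top4.png

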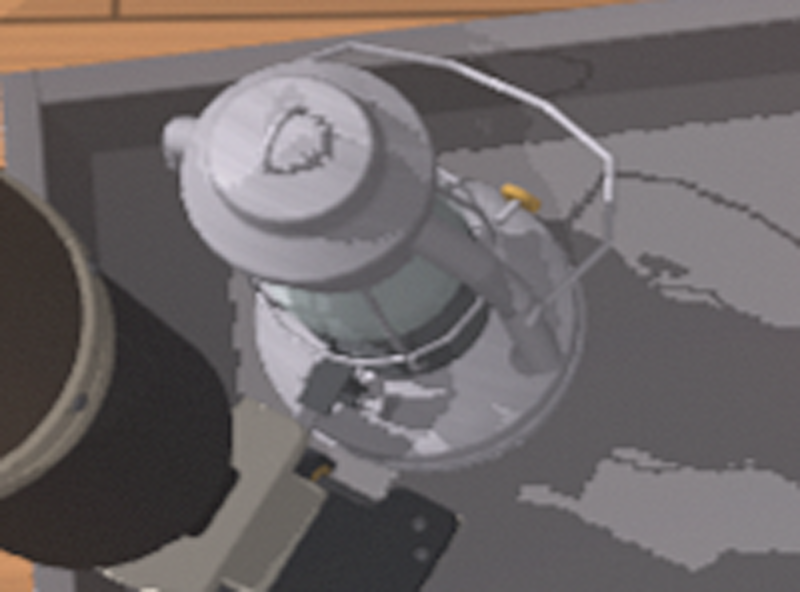

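View pics/s4.png

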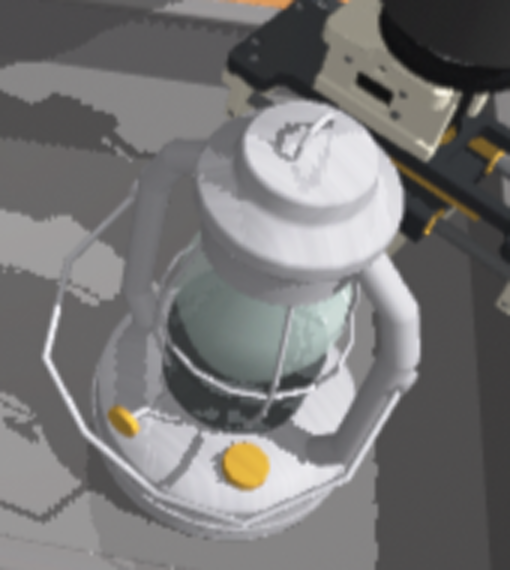

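play_rows(steps=[[0,[-1,0,3],0],[0,[-1,0,3],0],[0,[0,0,3],0],[0,[0,0,0],0],[0,[0,0,0],0],[0,[0,0,0],0]])

```text
t: 8.52
tcp_pos: [0.5512, 0.2478, 0.1865]
ee_rot: [-180.0, -0.0, 151.1]
wrist_force: [-2.5, 1.2, 0.6]
grip_width: 0.007
```

Run:
```python
from plant import env
import cv2,pickle,numpy as np
c=env.read_camera("scene"); cv2.imwrite("pics/s5.png",cv2.resize(c["pixels"][150:340,330:500,::-1],None,fx=3,fy=3,interpolation=cv2.INTER_CUBIC))
c=env.read_camera("top"); cv2.imwrite("pics/top5.png",cv2.resize(c["pixels"][60:220,120:320,::-1],None,fx=4,fy=3.7,interpolation=cv2.INTER_CUBIC))
c=env.read_camera("wrist"); cv2.imwrite("pics/w5.png",c["pixels"][:,:,::-1])
F=[]
for i in range(12):
    env.read_camera("scene"); o=env.observe(); F.append(o["wrist_force"])
print(np.mean(F,0),np.std(F,0),o["tcp_pos"],o["t"])
```

```text
[-2.95694573  1.85553611  0.81483701] [0.51359498 0.46049517 0.48168106] [0.55127695 0.24781961 0.18653138] 9.275
```

View pics/top5.png

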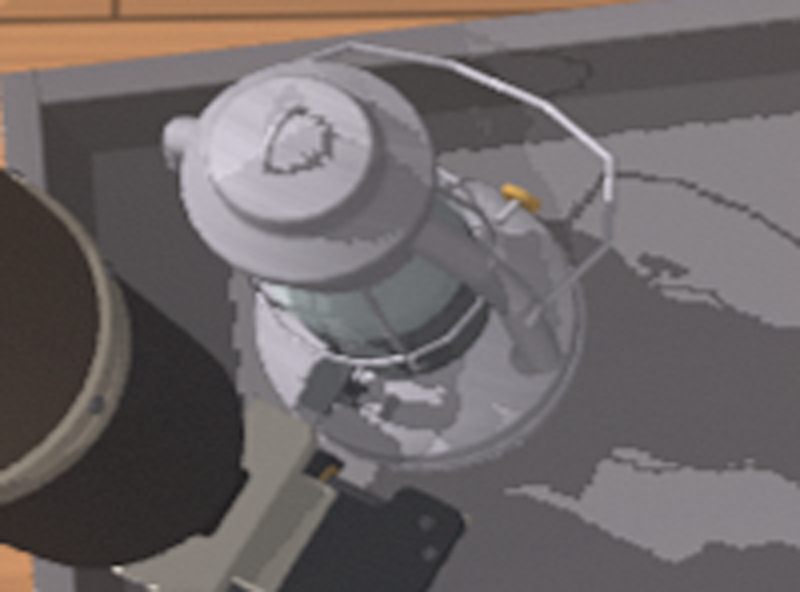

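View pics/s5.png

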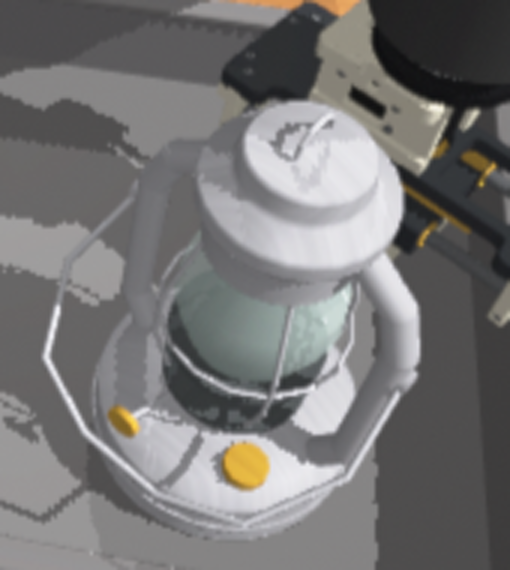

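View pics/w5.png

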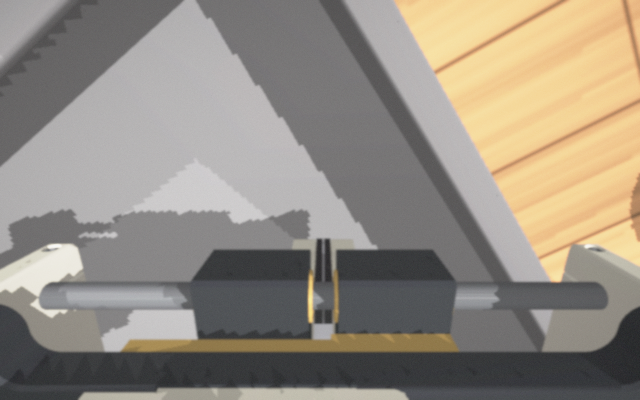

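Run:
```python
import cv2,numpy as np
a=cv2.imread("pics/scene0.png")[150:340,330:500]; L=[cv2.resize(a,None,fx=3,fy=3,interpolation=cv2.INTER_CUBIC)]+[cv2.imread(f"pics/s{i}.png") for i in (3,4,5)]
cv2.imwrite("pics/cmp.png",np.hstack([cv2.resize(x[220:450,130:390],(200,180)) for x in L]))
t=[cv2.imread("pics/topz.png")]+[cv2.imread(f"pics/top{i}.png") for i in (3,4,5)]
cv2.imwrite("pics/cmpt.png",np.vstack([np.hstack([cv2.resize(x[230:520,210:510],(390,290)) for x in t[:2]]),np.hstack([cv2.resize(x[230:520,210:510],(390,290)) for x in t[2:]])]))
```

```text
(no output)
```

View pics/cmp.png

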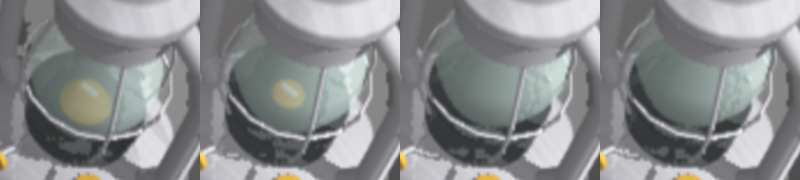

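View pics/cmpt.png

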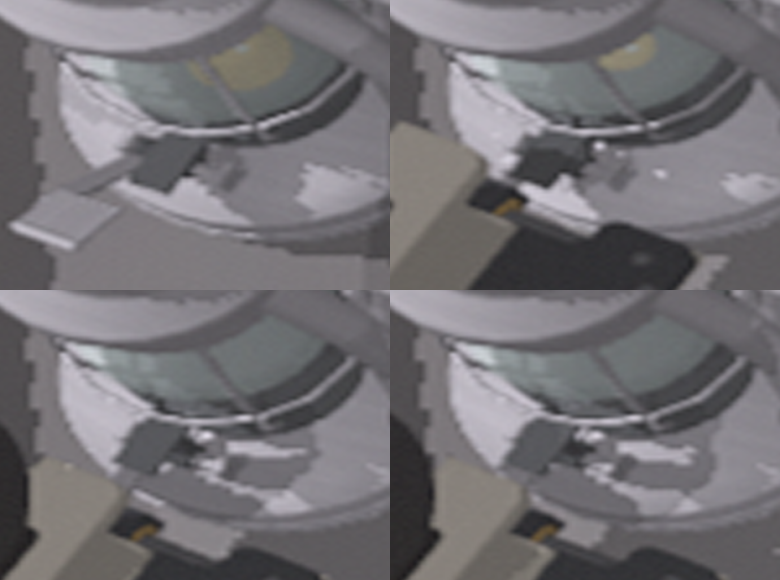

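The globe is up and steady. Tip height of 175.5 mm at radius 119.5 mm puts the lever at about q = 1.2, and there is a steady reaction of about 3.5 N. Handing in.

Run:
```python
from plant import env
o=env.observe();print(o["tcp_pos"],o["wrist_force"],o["t"]);print(env.finish_job())
```

```text
[0.55127695 0.24781961 0.18653138] [-3.53541066  1.53266628  1.01691269] 9.275
the job is handed in; nothing more can be done
None
```

I pushed the thumb pad down with the closed fingers, following the lever's arc, and handed in at 9.3 s while still holding it there. The globe should be at about its highest.

**Lever angle:** it could not be read directly. I worked it out from the fingertips, 175.5 mm high and about 119.5 mm from the lantern's axis, which gives about 1.2 rad against the allowed 1.0 to 1.4.

**Globe:** the camera views show it raised by about 15 to 18 mm, judged by eye. It looked the same in the last two views, taken at roughly 1.05 and 1.2 rad.

**Lantern:** it showed no visible shift or tilt in the top and scene views. The fingers stayed outside the wire guard and off the glass. I did not re-measure the other things in the crate; the arm passed well above them and never worked near them.

**One reading that disagreed:** the wrist force was steady at about 3.5 N but pushed mostly outward, with only about 1 N up. I expected more of it to be upward. I put this down to the pad's slope plus friction, and did not confirm it.

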